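Lower the fry basket on its ratchet lift

ROBOT

A 6-joint arm with a two-finger parallel gripper is mounted at the origin on a cart in front of the work surface, level with it; the furniture and walls round the work are solid. World frame = base frame: x ahead of the robot, y to its left, z up, the work surface at z = 0. Lengths are in mm, angles in rad, forces in N, time in s.
With the tool pointing down it reaches from about 425 to 1125 mm from the base axis. Payload 14.9 kg.
Tool frame: the origin (TCP) lies midway between the tips of the shut fingers; the grasp point (between the pads) lies 19 mm behind it; z points along the fingers, y is the line along which they close (so a half turn about z gives the same grasp; the last joint's range is limited). The gripper opens to 91 mm and grips with 3 to 60 N. Pads are 32 mm wide; open, the fingers measure 118 mm over their backs; the gripper's body (76 mm by 178 mm) begins 60 mm behind the grasp point.
Start: joints at [-1.249, 0.379, 1.734, -0, 1.028, -0.033], TCP at [243.178, -656.416, 213.932] pointing down, gripper open.
Joint ranges: [-2.77, 2.77], [-0.74, 2.19], [0, 2.66], [-1.06, 4.2], [0.31, 2.87], [-3.08, 3.08]. Speed limits (rad/s): [1.89, 1.89, 2.39, 3.14, 3.14, 3.14].

INTERFACE

Orientations are given as a 3x3 rotation matrix whose columns are the frame's x, y, z axes.
In Python, from station import status, read_camera, camera_info, hand_in gives the robot as it stands.
- The arm moves only by the tool drive_tool, never from a script. Its arguments are lists of equal length, an entry for each row: "delta_pos": the shift along the tool's x, y, z in mm, a list of three; "rot": the turn, a rotation vector about the tool's x, y, z in degrees, a list of three. In form: {"delta_pos": [[dx, dy, dz], ...], "rot": [[rx, ry, rz], ...]}. A call has 1 to 8 rows; each row shifts and turns the commanded pose from where the row before left it, along the tool's axes as they then stand; what a row does not reach is not made up. A row lasts 1/10 s, in which the tool goes at most 50 mm and 8.59 degrees, less where a joint would pass 70% of its speed; a pose out of reach is approached as far as the arm can. A call with a gripper value outside its range is refused whole. "fingers" is the finger opening in mm, from 0 to 91.2, set as the call begins (left out, the last holds). The fingers move at their own pace and stop on an object; "force" is the grip in N (left out, the last holds). Time passes only in rows, so rows that do not move let the fingers close. It gives the time, the measured TCP pose, the force, the opening and the grip force at its end, in the units of the state.
- status.observe(): the state, without advancing time (a new reading comes with each control period).
- read_camera(name): name is "scene" or "top"; returns the picture (420x560x3 uint8, blue, green, red); there is no depth.
- camera_info(name): a dict with "K" (3x3 intrinsics, pixels), "D" ([k1, k2, p1, p2, k3] as OpenCV has them; the pictures are not rectified), "R" (3x3) and "t" (3): a world point X has camera coordinates R X + t. Camera axes: x right, y down, z forward; pixel columns grow to the right and rows downward; lengths in mm; the calibration is good to about 2 mm. A picture is of the moment at which its call begins. camera_info takes no time and is no camera call.
- hand_in(): hands the job in; it is judged then, once.
The state is a dict: "clock": time; "qpos": joint angles; "joint_velocities": joint speeds; "joint_efforts": joint torques, N m; "tcp_pos": TCP position; "orientation": TCP orientation; "ft_force": force on the tool from outside, world axes, zero at the start; "moment": the same for the moment, N m; "width": opening from 0.0 (shut) to 1.0 (fully open); "gripper_force": force on a finger pad.
Only numpy, scipy, OpenCV 4.12 (cv2) and the standard library are available. Lean on these libraries where they do the work, as an engineer would, in place of code of your own. Each camera call takes 0.05 s, during which the arm holds its last target. There are 200 camera calls.

TASK

The wire basket hangs too high on its ratchet lift: press down the brass screw on the red tail of the pawl, gently, just enough to lift the pawl clear, let the basket's weight turn the drum back, and let the pawl drop into the teeth again so that the white pointer stops beside the red collar (within the collar's height). Then press straight down with about 10 N on the black knob on top of the rack bar to make sure that the pawl has caught, and let go. Do not force the pawl or the knob, and leave the other things on the worktop where they are.

Things in the scene. Friction and masses are not known exactly. Their poses are not given: they have to be found in the camera images.
- lift: Basket lift: fixed stand on a dark steel base 245 mm wide. Origin on the worktop under the middle of the toothed wheel; x points to its back, y to its left (basket, drip tray), z up; it may be turned a little. A grey cheek plate 62 to 70 mm behind the wheel's plane reaches z = 217 mm; apart from the carriage and its basket nothing is higher.
- drum (a joint): Angle of the drum and its steel toothed wheel, rad, 0 at the start, grows as it turns back and the basket sinks. Axis along the lift's x at z = 150 mm; wheel radius 45 mm, 14 teeth of 9 mm depth. A small crank with a black handle on the front, 16 to 46 mm before the wheel's plane, sweeps 42 mm round the axis and turns along.
- pawl (a joint): Angle of the pawl, rad: about 0 with its nose down in the teeth, grows as the nose lifts, hard stop at 0.10. It holds the load up to about 0.05 and is quite clear from about 0.08. A rocker on a pin 85 mm right (-y) of the wheel's axis, at z = 190 mm: steel nose hooked over the top of the wheel, red tail (16 mm wide, 12 mm thick) 90 mm out to the right. A spring drops it when let go.
- pawl_tail (a point): On the upper face of the pawl's red tail, in the axis of its brass set screw, 155 mm right of the wheel's axis, z about 196 mm. The screw's flat head, 20 mm across, is the place to press: pushing it down lifts the nose. The head's top stands 5 to 26 mm above this point, set differently each time and not measured: feel for it (or see it).
- pawl_nose (a point): Middle of the rounded steel nose of the pawl (6 mm thick) that sits in the teeth. Forces at the set screw: the tail yields from about 4 N; 7 to 8 N hold the nose clear; beyond that lies the hard stop, where force climbs fast, and over 18 N bends the pawl. After touching the screw, 5 to 6 mm more frees the wheel; the stop comes at about 8 mm.
- carriage (a joint): How far the carriage has sunk, m: 0 at the start (top), 0.102 at the bottom stop. It is a steel rack bar with the basket hung on it, geared to the drum: 9 mm for each tooth. With the pawl lifted it sinks by its weight, damped, at 10 to 25 mm/s; when the pawl is let go it sinks on by up to 9 mm until a tooth is caught. Pulled up, the pawl clicks over the teeth.
- pointer (a point): White tip of the thin steel pointer that moves with the carriage, on the front of the lift left of the wheel, beside the thin upright rod with the red collar. z up.
- collar_mid (a point): Middle of the red collar (22 mm across, 20 mm high) clamped on the upright rod; only its height differs from one time to the next, 35 to 85 mm below the pointer's starting height. The pointer passes close beside it. z up.
- press_knob (a point): Centre of the upper face of the black knob (32 mm across, 10 mm thick) on top of the rack bar, 335 mm above the worktop at the start, sinking with the carriage. The basket's near rim is 48 mm to its left and 44 mm lower; its grip rises on the far left of the basket. Held by the pawl it yields only about 1 mm for each 5 N; press with 6 to 15 N, over 18 N is too much.
- timer: Red and white wind-up kitchen timer, 64 mm across, 62 mm high, loose. Origin: centre of its underside. Bystander.
- ramekin: Small steel dip cup, 67 mm across, 40 mm high, loose. Origin: centre of its underside. Bystander.
- fish_tin: Flat oval-cornered tin with a turquoise top, 63 x 105 x 26 mm, loose. Origin: centre of its underside. Bystander.
- wooden_spoon: Wooden spoon, 300 mm long (along its x), 14 mm high, lying loose. Origin: centre of its underside. Bystander.
- peeler: Black-handled peeler, 170 mm long (along its x), 18 mm high, lying loose. Origin: centre of its underside. Bystander.

How it is judged (in metres and radians):
On the way, in this order (a step that is already met when the one before it is completed fails the run):
1. the pawl is lifted clear of the wheel (value of joint pawl above 0.06 rad), for 0.1 s.
2. the pawl has dropped back into the teeth, with nothing touching it, and holds the carriage still with the pointer beside the red collar (z of pointer in the frame of collar_mid between -0.01 and 0.01 m and value of joint pawl below 0.035 rad and contact force between the fingers and pawl below 0.3 N and velocity of joint carriage between -0.004 and 0.004 m/s), for 0.3 s.
3. the black knob is pressed down (over 6 N) and the ratchet holds (z of pointer in the frame of collar_mid between -0.01 and 0.01 m and value of joint pawl below 0.035 rad and contact force between the fingers and carriage above 6 N), for 0.2 s.
At the end, for the whole second after the job is handed in: The white pointer stands within 10 mm above or below the middle of the red collar, the pawl is down in the teeth (its angle under 0.035 rad) and the carriage is at rest (z of pointer in the frame of collar_mid between -0.01 and 0.01 m and value of joint pawl below 0.035 rad and velocity of joint carriage between -0.003 and 0.003 m/s); the robot touches nothing.
It fails at once if more than 18 N on the pawl (contact force between any of the fingers, the arm and pawl above 18 N).
It fails at once if more than 18 N on the carriage (contact force between any of the fingers, the arm and carriage above 18 N).
It fails at once if a loose thing on the worktop shifted by more than 30 mm (distance of any of timer, ramekin, fish_tin, wooden_spoon, peeler from where it was at the start of the episode above 0.03 m).
It also fails if it takes over 61 s, if anything falls off the work surface, if the arm or the gripper's body presses on something with over 40 N, if the wrist force passes 120 N, or if a joint passes its speed limit or range.

## Working session

There is one attempt and no reset: what is moved stays moved. The work goes in short steps, Python scripts to look and compute and a tool call to move; the robot and the scene stay as the last step left them, time stands still between calls to the robot, and variables do not carry over. Pictures are saved under pics/ and viewed, at most 10 in all, crops included, and the job is handed in when it is done.

Besides the shell and the picture viewer there is one more tool, called after "Emit:" as name(argument=value, ...) on one line, values as JSON. drive_tool: Moves the arm, as the interface text tells. Its arguments: {"type":"object","properties":{"delta_pos":{"type":"array","items":{"type":"array","items":{"type":"number"}}},"rot":{"type":"array","items":{"type":"array","items":{"type":"number"}}},"fingers":{"type":"number"},"force":{"type":"number"}},"required":["delta_pos","rot"]}

```bash
mkdir -p pics
python3 - <<'E'
from station import status, read_camera, camera_info
import cv2
for n in("scene","top"):
    im=read_camera(n); cv2.imwrite(f"pics/{n}0.png",im)
    c=camera_info(n); print(n,c)
s=status.observe(); print(s)
E
```

```text
scene {'K': array([[379.2991335 ,   0.        , 273.8162572 ],
       [  0.        , 379.2991335 , 211.73387676],
       [  0.        ,   0.        ,   1.        ]]), 'D': array([0.02290171, 0.        , 0.        , 0.        , 0.        ]), 'R': array([[ 0.44053689, -0.89749354, -0.02079876],
       [-0.51843579, -0.23542459, -0.82207031],
       [ 0.73290625,  0.37293512, -0.56900599]]), 't': array([-231.45803653,  447.54522386, 1178.16054969])}
top {'K': array([[387.69175943,   0.        , 286.80638206],
       [  0.        , 387.69175943, 207.42100412],
       [  0.        ,   0.        ,   1.        ]]), 'D': array([0.00566769, 0.        , 0.        , 0.        , 0.        ]), 'R': array([[-0.0907105 , -0.99586193, -0.00553316],
       [-0.97112273,  0.08968543, -0.2210818 ],
       [ 0.22066319, -0.01468106, -0.97523957]]), 't': array([  44.56381354,  550.02219282, 1432.36277289])}
{'clock': 0.1, 'qpos': array([-1.24935549e+00,  3.79378417e-01,  1.73470337e+00, -2.19176525e-05,
        1.02850116e+00, -3.33021685e-02]), 'joint_velocities': array([ 1.30642601e-03,  1.30416677e-04, -9.39478229e-04,  2.85574374e-07,
       -2.98593800e-03, -1.14648445e-03]), 'joint_efforts': array([-6.25861976e-04, -7.65044689e+01, -4.35293233e+01,  6.50989870e-02,
        3.99194600e-02,  4.16487197e-06]), 'tcp_pos': array([ 243.02318314, -656.08930719,  213.34767087]), 'orientation': array([[ 9.37731857e-01,  3.47359836e-01, -3.30678628e-04],
       [ 3.47359993e-01, -9.37731392e-01,  9.33640202e-04],
       [ 1.42213775e-05, -9.90368686e-04, -9.99999509e-01]]), 'ft_force': array([ 0.54515293, -0.49385069,  0.11454126]), 'moment': array([-0.00873475,  0.0020682 ,  0.02713013]), 'gripper_force': 0.0, 'width': 1.0008843710098037}
```

View pics/scene0.png

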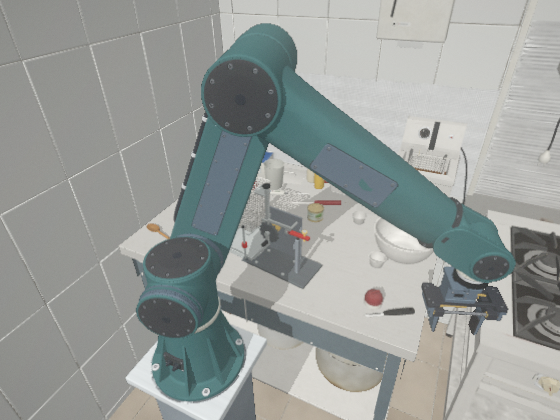

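View pics/top0.png

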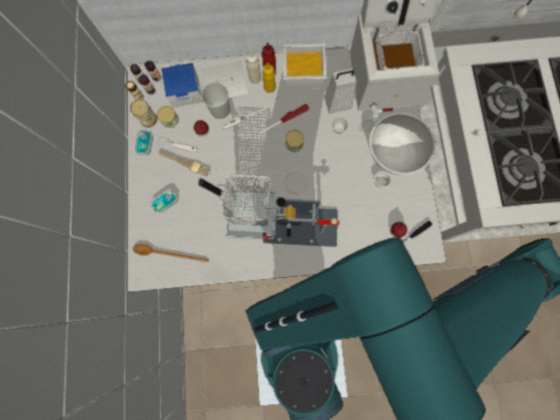

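The scene picture shows the lift at about (240–320, 180–285) and the top picture shows it at (225–340, 175–245), with the red tail near (327,222). I'll enlarge both.

Run:
```python
import cv2
a=cv2.imread("pics/scene0.png")[175:290,225:335]; b=cv2.imread("pics/top0.png")[170:250,220:345]
a=cv2.resize(a,None,fx=5,fy=5,interpolation=cv2.INTER_CUBIC); b=cv2.resize(b,None,fx=6,fy=6,interpolation=cv2.INTER_CUBIC)
cv2.imwrite("pics/sc.png",a);cv2.imwrite("pics/tc.png",b)
```

```text
(no output)
```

View pics/sc.png

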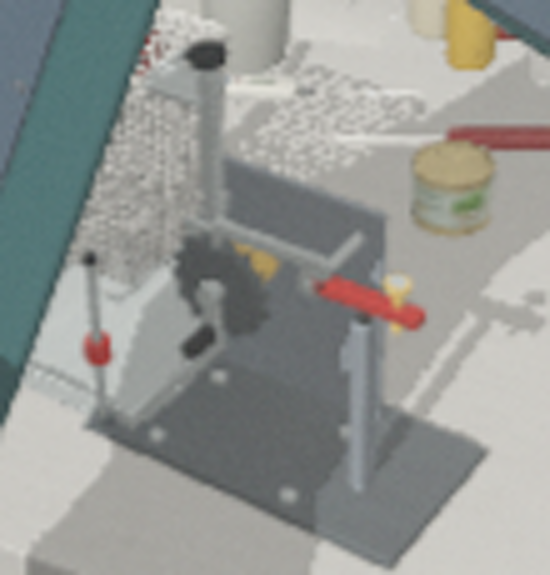

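View pics/tc.png

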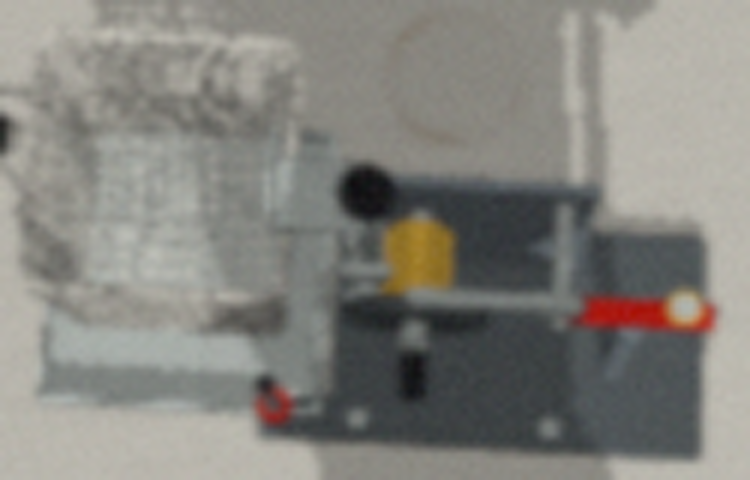

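The crops show these full-image pixels:

| Feature | Scene camera | Top camera |
|---|---|---|
| Screw head | (304.6, 231.6) | (334.2, 221.2) |
| Knob | (266.4, 185) | (281, 201.7) |
| Collar | (244.4, 244.4) | (265.5, 237.5) |

I'll triangulate from these.

```bash
cat > h.py <<'E'
from station import status, read_camera, camera_info
import cv2, numpy as np
C={n:camera_info(n) for n in("scene","top")}
def ray(n,p):
    c=C[n]; u=cv2.undistortPoints(np.array([[p]],float),c["K"],c["D"])[0,0]
    d=c["R"].T@np.r_[u,1]; return -c["R"].T@c["t"], d/np.linalg.norm(d)
def tri(ps,pt):
    (a,d),(b,e)=ray("scene",ps),ray("top",pt)
    st=np.linalg.lstsq(np.c_[d,-e],b-a,rcond=None)[0]
    p,q=a+st[0]*d,b+st[1]*e; return (p+q)/2, np.linalg.norm(p-q)
def at_z(n,p,z):
    a,d=ray(n,p); return a+d*(z-a[2])/d[2]
def proj(n,X):
    c=C[n]; return cv2.projectPoints(np.array([X],float),cv2.Rodrigues(c["R"])[0],c["t"],c["K"],c["D"])[0].ravel()
E
python3 - <<'E'
from h import *
np.set_printoptions(suppress=True,precision=1)
for k,s,t in[("screw",(304.6,231.6),(334.2,221.2)),("knob",(266.4,185),(281,201.7)),("collar",(244.4,244.4),(265.5,237.5)),("rodtop",(243,226.6),(264.2,234.2))]: print(k,*tri(s,t))
print(at_z("scene",(266.4,185),335),at_z("top",(281,201.7),335))
g=lambda x,y:(x/6+220,y/6+170)
for p in[(705,235),(697,458),(258,435)]: print("base",at_z("top",g(*p),10))
for p in[(705,235),(697,458),(258,435)]: print("base",at_z("top",g(*p),0))
for n in C: print(ray(n,(280,210))[0])
E
```

```text
screw [ 453.4 -160.   219.8] 0.4835067262916412
knob [509.9  14.6 335.7] 0.3874214309767884
collar [438.9  83.7  88.5] 0.4458639073079266
rodtop [437.8  82.9 176.3] 1.0299351748924073
[511.2  15.  335. ] [510.   14.8 335. ]
base [ 537.8 -207.    10. ]
base [ 390.9 -184.1   10. ]
base [431.9  98.8  10. ]
base [ 539.9 -208.5    0. ]
base [ 392.  -185.5    0. ]
base [433.3  99.4   0. ]
[-529.5 -541.7 1033.5]
[ 222.1   16.1 1518.7]
```

The lift is yawed about -8.5°, the screw top is at about z=220 and the collar middle at about z=88. Next I need the pointer, so I'll zoom in on the rod area in both cameras.

Run:
```python
from h import *
np.set_printoptions(suppress=True,precision=1)
ims={n:np.mean([read_camera(n).astype(float) for _ in range(4)],0).astype(np.uint8) for n in C}
a=ims["scene"][215:265,232:272]; b=ims["top"][222:247,255:287]
a=cv2.resize(a,(400,500),interpolation=cv2.INTER_CUBIC); b=cv2.resize(b,(400,312),interpolation=cv2.INTER_CUBIC)
o=np.zeros((500,800,3),np.uint8); o[:,:400]=a; o[:312,400:]=b; cv2.imwrite("pics/ptr.png",o)
for z in (120,150,175): print(proj("scene",[440,70,z]),proj("top",[440,70,z]))
```

```text
[247.  238.9] [268.8 235.6]
[246.6 232.7] [268.3 234.3]
[246.1 227.4] [268.  233.2]
```

View pics/ptr.png

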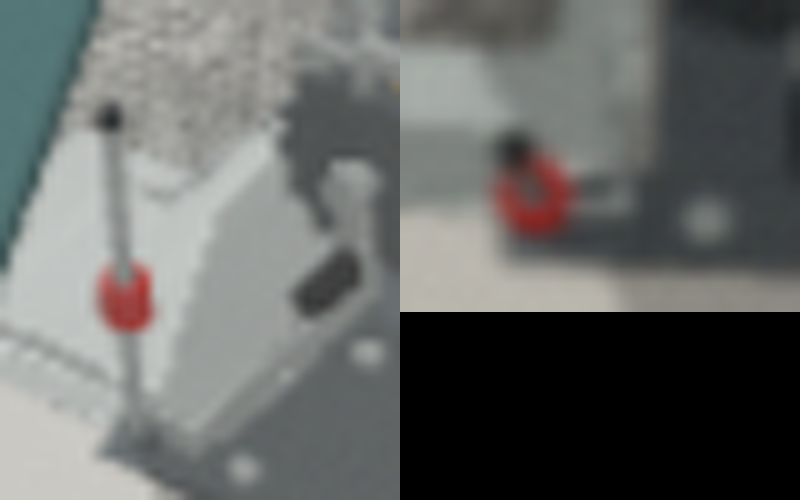

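The collar is clear at scene crop (127,297). The pointer is faint, with a possible thin feature near scene crop (165,188) and top crop (620,185). I'll stretch the contrast.

Run:
```python
from h import *
o=np.zeros((600,800,3),np.uint8)
def st(n,y,x,h,w,s):
    im=np.mean([read_camera(n).astype(float) for _ in range(6)],0)[y:y+h,x:x+w]
    lo,hi=(110,225) if n=="scene" else (50,210)
    im=np.clip((im-lo)/(hi-lo),0,1)*255
    return cv2.resize(im.astype(np.uint8),None,fx=s,fy=s,interpolation=cv2.INTER_CUBIC)
a=st("scene",217,236,30,25,16); o[:480,:400]=a
b=st("top",225,260,20,25,16); o[:320,400:]=b
cv2.imwrite("pics/ptr2.png",o)
```

```text
(no output)
```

View pics/ptr2.png

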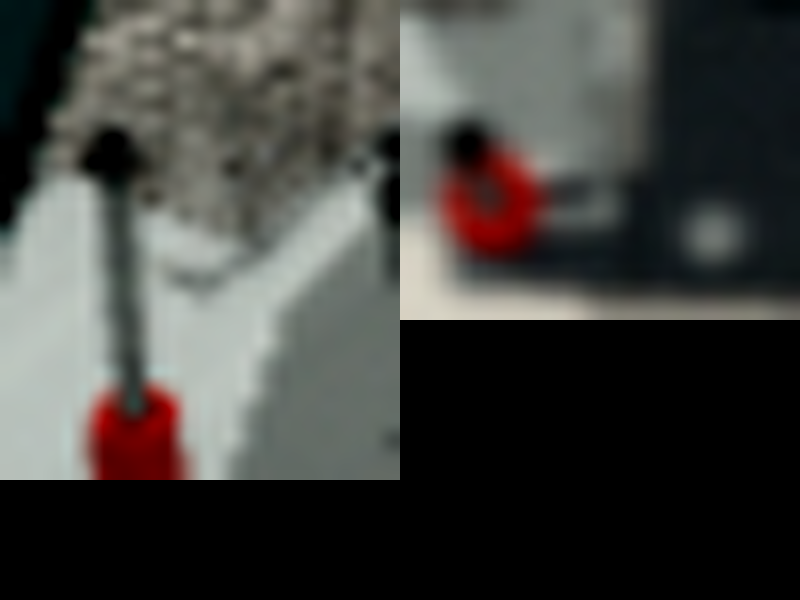

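Run:
```python
from h import *
np.set_printoptions(suppress=True,precision=1)
S=lambda x,y:(236+x/16,217+y/16); T=lambda x,y:(260+(x-400)/16,225+y/16)
for s in[(155,218),(195,238),(235,260),(165,275),(205,288),(240,270)]:
  for t in[(555,212),(585,205),(612,200)]:
    print(s,t,*tri(S(*s),T(*t)))
```

```text
(155, 218) (555, 212) [422.9  64.2 173.5] 3.1522026768248748
(155, 218) (585, 205) [421.7  59.9 176.3] 2.826227032551366
(155, 218) (612, 200) [420.3  55.9 179. ] 8.003658472460321
(195, 238) (555, 212) [426.5  60.9 165.3] 11.6886089952563
(195, 238) (585, 205) [425.3  56.6 168. ] 5.646574282643009
(195, 238) (612, 200) [424.   52.7 170.7] 0.4109622667741538
(235, 260) (555, 212) [430.2  57.7 156.5] 20.23949393616356
(235, 260) (585, 205) [429.   53.4 159.2] 14.131295703719422
(235, 260) (612, 200) [427.7  49.5 161.9] 8.835240367168405
(165, 275) (555, 212) [425.8  64.7 154.3] 3.5036351912779877
(165, 275) (585, 205) [424.6  60.3 157.2] 2.5607643691426314
(165, 275) (612, 200) [423.2  56.4 160.1] 7.812298658250344
(205, 288) (555, 212) [429.2  61.3 148.3] 12.354433826498616
(205, 288) (585, 205) [428.   56.9 151.1] 6.234772158841851
(205, 288) (612, 200) [426.6  53.  153.9] 0.9320600171217107
(240, 270) (555, 212) [430.9  57.5 153. ] 21.084632791323607
(240, 270) (585, 205) [429.8  53.2 155.7] 14.95810268358245
(240, 270) (612, 200) [428.5  49.3 158.4] 9.645910282795231
```

Pointer height is still uncertain, at about 155–175, but motion will show it better. I'll work out the approach to a point above the screw.

Run:
```python
from h import *
from scipy.spatial.transform import Rotation as Ro
s=status.observe(); R=s["orientation"]; p=s["tcp_pos"]; tgt=np.array([453.4,-160,262])
N=14; d=(tgt-p)/N
for i in range(N):
    r=R.T@d; print(i,np.round(r,1).tolist()); 
    if i<8: R=R@Ro.from_rotvec([0,0,-7.6],degrees=True).as_matrix()
print(R)
```

```text
0 [26.4, -28.0, -3.4]
1 [29.9, -24.3, -3.4]
2 [32.8, -20.1, -3.4]
3 [35.2, -15.6, -3.4]
4 [37.0, -10.8, -3.4]
5 [38.1, -5.8, -3.4]
6 [38.5, -0.8, -3.4]
7 [38.3, 4.3, -3.4]
8 [37.3, 9.4, -3.4]
9 [37.3, 9.4, -3.4]
10 [37.3, 9.4, -3.4]
11 [37.3, 9.4, -3.4]
12 [37.3, 9.4, -3.4]
13 [37.3, 9.4, -3.4]
[[ 1.54241336e-01  9.88033203e-01  1.50033573e-05]
 [ 9.88033202e-01 -1.54241337e-01  3.70133571e-05]
 [ 3.88845636e-05  9.11482549e-06 -9.99999999e-01]]
```

Raise earlier within the first rows for safety.

Emit:
drive_tool(delta_pos=[[26.4,-28,-12],[29.9,-24.3,-12],[32.8,-20.1,-12],[35.2,-15.6,-12],[37,-10.8,0],[38.1,-5.8,0],[38.5,-0.8,0],[38.3,4.3,0]], rot=[[0,0,-7.6],[0,0,-7.6],[0,0,-7.6],[0,0,-7.6],[0,0,-7.6],[0,0,-7.6],[0,0,-7.6],[0,0,-7.6]], fingers=0, force=10)

```text
clock: 1.9
tcp_pos: [363.7, -371.3, 262.1]
orientation: [[0.149, 0.989, 0.0], [0.989, -0.149, -0.0], [-0.0, 0.0, -1.0]]
ft_force: [0.5, -0.7, -0.1]
width: 0.33
gripper_force: 0.0
```

Emit:
drive_tool(delta_pos=[[37.3,9.4,0],[37.3,9.4,0],[37.3,9.4,0],[37.3,9.4,0],[37.3,9.4,0],[37.3,9.4,0],[0,0,0],[0,0,0]], rot=[[0,0,0],[0,0,0],[0,0,0],[0,0,0],[0,0,0],[0,0,0],[0,0,0],[0,0,0]])

```text
clock: 2.7
tcp_pos: [453.8, -159.8, 262.1]
orientation: [[0.152, 0.988, 0.0], [0.988, -0.152, -0.0], [-0.0, 0.0, -1.0]]
ft_force: [-0.3, 0.1, 0.3]
width: 0.002
gripper_force: 0.0
```

```bash
cat >> h.py <<'E'
def comp(name):
    o=np.zeros((600,800,3),np.uint8)
    m={n:np.mean([read_camera(n).astype(float) for _ in range(3)],0).astype(np.uint8) for n in C}
    rs=lambda a,w,h:cv2.resize(a,(w,h),interpolation=cv2.INTER_CUBIC)
    o[:,:400]=rs(m["scene"][175:265,230:290],400,600)
    o[:300,400:]=rs(m["scene"][215:260,235:295],400,300)
    o[300:,400:]=rs(m["top"][195:249,255:327],400,300)
    cv2.imwrite(name,o); return m
E
python3 -c "
from h import *
m=comp('pics/c1.png'); cv2.imwrite('pics/scene1.png',m['scene']); cv2.imwrite('pics/top1.png',m['top'])"
```

```text
(no output)
```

View pics/c1.png

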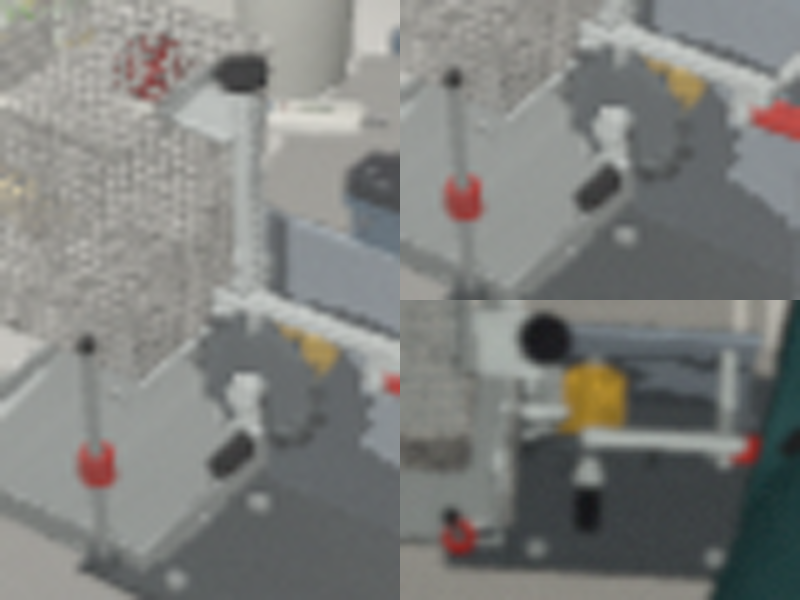

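The arm no longer blocks the scene view: collar at composite (97,465), knob (240,72), and a faint whitish pointer near (490,108) in the upper right. Descending to feel for the screw.

Emit:
drive_tool(delta_pos=[[0,0,15],[0,0,15],[0,0,4],[0,0,0]], rot=[[0,0,0],[0,0,0],[0,0,0],[0,0,0]])

```text
clock: 3.4
tcp_pos: [453.2, -160.5, 227.6]
orientation: [[0.155, 0.988, -0.001], [0.988, -0.155, 0.0], [0.0, -0.001, -1.0]]
ft_force: [0.6, 0.5, -1.1]
width: 0.009
gripper_force: 0.0
```

Emit:
drive_tool(delta_pos=[[0,0,2],[0,0,2],[0,0,1],[0,0,0]], rot=[[0,0,0],[0,0,0],[0,0,0],[0,0,0]])

```text
clock: 3.8
tcp_pos: [453.6, -160.3, 223.0]
orientation: [[0.154, 0.988, 0.0], [0.988, -0.154, -0.0], [-0.0, 0.0, -1.0]]
ft_force: [-0.9, -0.0, -0.5]
width: 0.004
gripper_force: 0.0
```

Emit:
drive_tool(delta_pos=[[0,0,1],[0,0,1],[0,0,0]], rot=[[0,0,0],[0,0,0],[0,0,0]])

```text
clock: 4.1
tcp_pos: [453.5, -160.3, 220.8]
orientation: [[0.154, 0.988, -0.0], [0.988, -0.154, 0.0], [0.0, -0.0, -1.0]]
ft_force: [0.2, -0.1, -0.0]
width: 0.005
gripper_force: 0.0
```

Emit:
drive_tool(delta_pos=[[0,0,1],[0,0,1],[0,0,0]], rot=[[0,0,0],[0,0,0],[0,0,0]])

```text
clock: 4.4
tcp_pos: [453.5, -160.3, 218.8]
orientation: [[0.154, 0.988, -0.0], [0.988, -0.154, 0.0], [0.0, -0.0, -1.0]]
ft_force: [-0.5, 0.5, -0.2]
width: 0.001
gripper_force: 0.0
```

Emit:
drive_tool(delta_pos=[[0,0,1],[0,0,1],[0,0,0]], rot=[[0,0,0],[0,0,0],[0,0,0]])

```text
clock: 4.7
tcp_pos: [453.7, -160.5, 217.1]
orientation: [[0.154, 0.988, 0.0], [0.988, -0.154, -0.0], [-0.0, 0.0, -1.0]]
ft_force: [-1.8, -1.5, 2.6]
width: 0.003
gripper_force: 1.5
```

Emit:
drive_tool(delta_pos=[[0,0,1],[0,0,1],[0,0,0]], rot=[[0,0,0],[0,0,0],[0,0,0]])

```text
clock: 5.0
tcp_pos: [453.9, -160.7, 215.3]
orientation: [[0.154, 0.988, 0.001], [0.988, -0.154, -0.001], [-0.001, 0.001, -1.0]]
ft_force: [-2.3, -3.3, 5.5]
width: 0.009
gripper_force: 2.6
```

Emit:
drive_tool(delta_pos=[[0,0,1],[0,0,1],[0,0,0]], rot=[[0,0,0],[0,0,0],[0,0,0]])

```text
clock: 5.3
tcp_pos: [454.0, -160.8, 213.4]
orientation: [[0.154, 0.988, 0.001], [0.988, -0.154, -0.001], [-0.001, 0.001, -1.0]]
ft_force: [-0.9, -3.9, 5.5]
width: 0.003
gripper_force: 2.7
```

```bash
cat >> h.py <<'E'
def knob(im,c0=(266.4,185)):
    # lowest displacement: match knob by dark blob inside the column
    y0,y1,x0,x1=176,222,255,280
    g=im[y0:y1,x0:x1].max(2); n,l,s,c=cv2.connectedComponentsWithStats((g<75).astype(np.uint8))
    return [(c[i]+[x0,y0],s[i,4]) for i in range(1,n) if s[i,4]>8]
E
python3 -c "
from h import *
print(knob(cv2.imread('pics/scene1.png'))); im=read_camera('scene');print(knob(im)); cv2.imwrite('pics/scene2.png',im)
for z in (335,326,317,263): print(z,proj('scene',[510.4,14.8,z]))"
```

```text
[(array([266.10714286, 185.82142857]), np.int32(28))]
[(array([266.32142857, 185.78571429]), np.int32(28))]
335 [266.36372386 185.11240433]
326 [266.44341168 187.25744948]
317 [266.5224936  189.38643707]
263 [266.98465736 201.83351212]
```

Emit:
drive_tool(delta_pos=[[0,0,1],[0,0,0.8],[0,0,0]], rot=[[0,0,0],[0,0,0],[0,0,0]])

```text
clock: 5.65
tcp_pos: [454.1, -160.8, 211.6]
orientation: [[0.154, 0.988, 0.001], [0.988, -0.154, -0.001], [-0.001, 0.001, -1.0]]
ft_force: [-2.0, -5.4, 6.7]
width: 0.007
gripper_force: 3.6
```

```bash
python3 -c "
from h import *
im=read_camera('scene');print(knob(im)); print(status.observe()['ft_force'])"
```

```text
[(array([266.        , 186.38461538]), np.int32(26))]
[-1.67933    -3.75530352  8.25753754]
```

Emit:
drive_tool(delta_pos=[[0,0,0],[0,0,0],[0,0,0],[0,0,0],[0,0,0],[0,0,0],[0,0,0],[0,0,0]], rot=[[0,0,0],[0,0,0],[0,0,0],[0,0,0],[0,0,0],[0,0,0],[0,0,0],[0,0,0]])

```text
clock: 6.5
tcp_pos: [454.2, -160.8, 211.7]
orientation: [[0.154, 0.988, 0.001], [0.988, -0.154, -0.001], [-0.001, 0.001, -1.0]]
ft_force: [-0.6, -3.2, 7.7]
width: 0.01
gripper_force: 3.5
```

```bash
python3 -c "
from h import *
im=read_camera('scene');print(knob(im)); print(status.observe()['ft_force'],status.observe()['clock'])"
```

```text
[(array([266.11111111, 188.44444444]), np.int32(27))]
[ 0.09254989 -3.77530352  7.52197261] 6.55
```

Emit:
drive_tool(delta_pos=[[0,0,0],[0,0,0],[0,0,0],[0,0,0],[0,0,0],[0,0,0],[0,0,0],[0,0,0]], rot=[[0,0,0],[0,0,0],[0,0,0],[0,0,0],[0,0,0],[0,0,0],[0,0,0],[0,0,0]])

```text
clock: 7.35
tcp_pos: [454.2, -160.7, 211.7]
orientation: [[0.154, 0.988, 0.001], [0.988, -0.154, -0.001], [-0.001, 0.001, -1.0]]
ft_force: [-0.7, -3.5, 6.7]
width: 0.005
gripper_force: 3.5
```

Emit:
drive_tool(delta_pos=[[0,0,0],[0,0,0],[0,0,-3],[0,0,-3],[0,0,-2],[0,0,0],[0,0,0]], rot=[[0,0,0],[0,0,0],[0,0,0],[0,0,0],[0,0,0],[0,0,0],[0,0,0]])

```text
clock: 8.05
tcp_pos: [453.4, -160.2, 219.0]
orientation: [[0.154, 0.988, -0.0], [0.988, -0.154, 0.0], [0.0, -0.0, -1.0]]
ft_force: [0.7, 0.9, 0.4]
width: 0.007
gripper_force: 0.0
```

Run:
```python
from h import *
m=comp('pics/c2.png'); print(knob(m['scene'])); cv2.imwrite('pics/scene3.png',m['scene'])
a=cv2.imread('pics/scene1.png').astype(float); d=np.abs(m['scene'].astype(float)-a).max(2)
o=np.zeros((540,800,3),np.uint8)
f=lambda i:cv2.resize(np.clip(i,0,255).astype(np.uint8)[215:260,235:268],(400,540),interpolation=cv2.INTER_CUBIC)
o[:,:400]=f((m['scene'].astype(float)-110)*2.2); o[:,400:]=f(((a-m['scene'])*3+128))
cv2.imwrite('pics/d2.png',o)
```

```text
[(array([266.17241379, 192.03448276]), np.int32(29))]
```

View pics/d2.png

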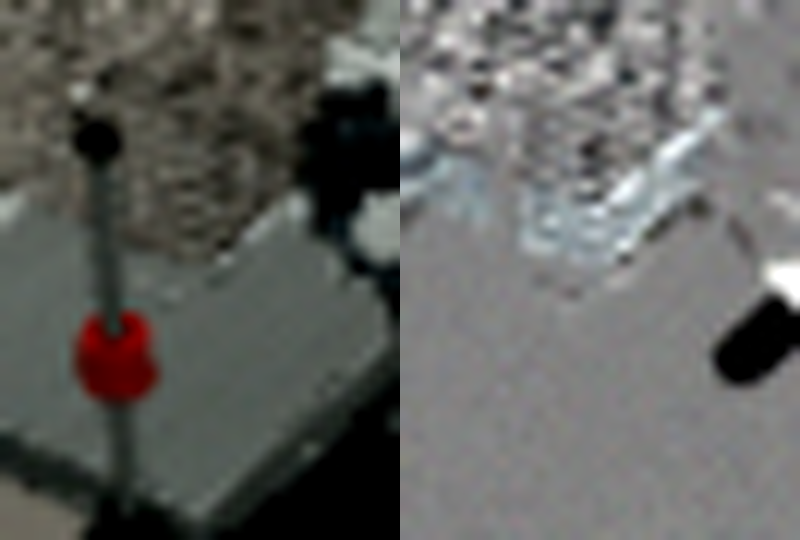

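The knob sank about 26 mm, which is 3 teeth. The pointer shows as the bright feature near left crop (165,292), i.e. scene px (248.8,239.2), which fits a start height of about 168–173. About 9 teeth in all, so I'll continue with another release.

Emit:
drive_tool(delta_pos=[[0,0,2],[0,0,2],[0,0,2],[0,0,1],[0,0,1],[0,0,0],[0,0,0],[0,0,0]], rot=[[0,0,0],[0,0,0],[0,0,0],[0,0,0],[0,0,0],[0,0,0],[0,0,0],[0,0,0]])

```text
clock: 9.15
tcp_pos: [454.2, -160.9, 211.7]
orientation: [[0.154, 0.988, 0.001], [0.988, -0.154, -0.001], [-0.001, 0.001, -1.0]]
ft_force: [-1.1, -3.9, 7.0]
width: 0.005
gripper_force: 3.6
```

Emit:
drive_tool(delta_pos=[[0,0,0],[0,0,0],[0,0,0],[0,0,0],[0,0,0],[0,0,0],[0,0,0],[0,0,0]], rot=[[0,0,0],[0,0,0],[0,0,0],[0,0,0],[0,0,0],[0,0,0],[0,0,0],[0,0,0]])

```text
clock: 9.95
tcp_pos: [454.2, -160.9, 211.7]
orientation: [[0.154, 0.988, 0.001], [0.988, -0.154, -0.001], [-0.001, 0.001, -1.0]]
ft_force: [-1.2, -3.8, 6.9]
width: 0.005
gripper_force: 3.5
```

```bash
python3 -c "
from h import *
im=read_camera('scene');k=knob(im);print(k,(k[0][0][1]-185.8)/.236); print(status.observe()['ft_force'],status.observe()['clock'])"
```

```text
[(array([266.5       , 195.16666667]), np.int32(24))] 39.68926553672308
[-1.02360063 -4.43748003  6.7890562 ] 10.0
```

Emit:
drive_tool(delta_pos=[[0,0,0],[0,0,0],[0,0,0],[0,0,0],[0,0,0],[0,0,0]], rot=[[0,0,0],[0,0,0],[0,0,0],[0,0,0],[0,0,0],[0,0,0]])

```text
clock: 10.6
tcp_pos: [454.2, -160.9, 211.6]
orientation: [[0.154, 0.988, 0.001], [0.988, -0.154, -0.001], [-0.001, 0.001, -1.0]]
ft_force: [-1.0, -3.5, 6.8]
width: 0.006
gripper_force: 3.4
```

Emit:
drive_tool(delta_pos=[[0,0,0],[0,0,0],[0,0,0],[0,0,0],[0,0,-3],[0,0,-3],[0,0,-2],[0,0,0]], rot=[[0,0,0],[0,0,0],[0,0,0],[0,0,0],[0,0,0],[0,0,0],[0,0,0],[0,0,0]])

```text
clock: 11.4
tcp_pos: [453.6, -160.3, 219.2]
orientation: [[0.154, 0.988, -0.0], [0.988, -0.154, -0.0], [-0.0, -0.0, -1.0]]
ft_force: [0.8, 0.4, -0.3]
width: 0.009
gripper_force: 0.0
```

Emit:
drive_tool(delta_pos=[[0,0,0],[0,0,0],[0,0,0],[0,0,0]], rot=[[0,0,0],[0,0,0],[0,0,0],[0,0,0]])

```text
clock: 11.8
tcp_pos: [453.6, -160.3, 219.0]
orientation: [[0.154, 0.988, -0.0], [0.988, -0.154, 0.0], [0.0, -0.0, -1.0]]
ft_force: [0.7, -0.1, 0.3]
width: 0.004
gripper_force: 0.0
```

Run:
```python
from h import *
im=np.mean([read_camera('scene').astype(float) for _ in range(5)],0); k=knob(im.astype(np.uint8)); print(k,[(q[0][1]-185.8)/.234 for q in k]); cv2.imwrite('pics/scene4.png',im)
a=cv2.imread('pics/scene3.png').astype(float)
t=np.mean([read_camera('top').astype(float) for _ in range(5)],0)
o=np.zeros((600,800,3),np.uint8)
f=lambda i:cv2.resize(np.clip(i,0,255).astype(np.uint8),(400,600),interpolation=cv2.INTER_CUBIC)
o[:,:400]=f((im[218:263,236:266]-70)*1.6)
o[:360,400:]=cv2.resize(np.clip((t[228:246,258:278]-40)*1.5,0,255).astype(np.uint8),(400,360),interpolation=cv2.INTER_CUBIC)
cv2.imwrite('pics/d3.png',o)
print(proj('scene',[438.9,83.7,88.5]),proj('scene',[425,57,168-63]),proj('scene',[425,62,168-63]))
```

```text
[(array([266.61538462, 198.30769231]), np.int32(26))] [np.float64(53.45167652859961)]
[244.331114   244.41646582] [248.30633315 245.06183387] [247.16717302 244.71188954][ WARN:0@3.179] global loadsave.cpp:1063 imwrite_ Unsupported depth image for selected encoder is fallbacked to CV_8U.
```

View pics/d3.png

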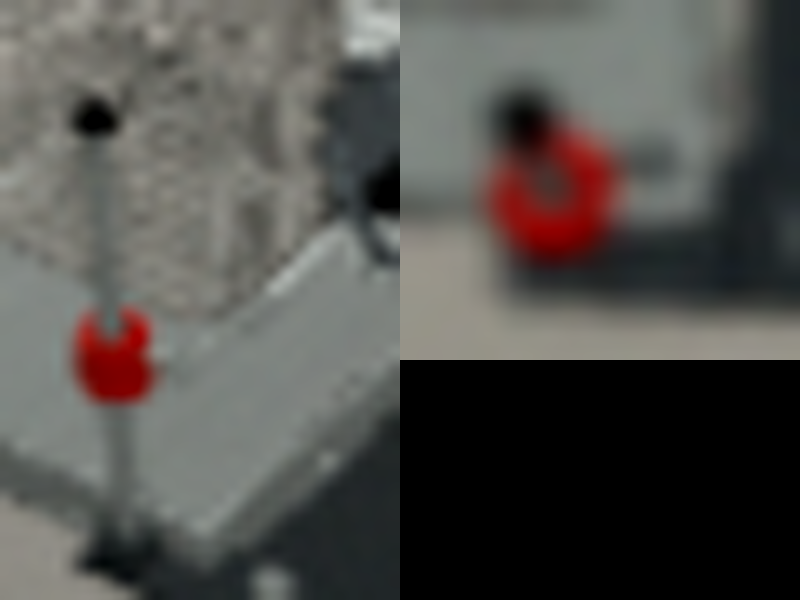

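The knob is down about 54 mm (6 teeth). The pointer's white tip shows at left crop (158,350), at the collar's upper right edge, so scene px is about (247.8,244.3). The tip's height depends on its depth, so I'll check numerically along the epipolar line in the top view.

Run:
```python
from h import *
np.set_printoptions(suppress=True,precision=1,linewidth=200)
t=np.mean([read_camera('top').astype(float) for _ in range(8)],0)
s=np.mean([read_camera('scene').astype(float) for _ in range(8)],0)
t1=cv2.imread('pics/top1.png').astype(float)
np.save('t6.npy',t);np.save('s6.npy',s)
for z in range(80,121,5): X=at_z('scene',(247.8,244.3),z); print(z,X,proj('top',X))
print("top now G, rows 232-243 cols 264-276"); print(t[232:244,264:277,1].astype(int)); print("red"); print(t[232:244,264:277,2].astype(int))
print("start"); print(t1[232:244,264:277,1].astype(int))
print("scene G rows 238-250 cols 240-255"); print(s[238:250,240:256,1].astype(int)); print(s[238:250,240:256,2].astype(int))
```

```text
80 [454.   77.2  80. ] [267.1 233.7]
85 [448.8  74.   85. ] [268.  234.8]
90 [443.6  70.7  90. ] [268.9 235.8]
95 [438.5  67.5  95. ] [269.8 236.9]
100 [433.3  64.3 100. ] [270.7 238. ]
105 [428.2  61.  105. ] [271.7 239.1]
110 [423.   57.8 110. ] [272.6 240.3]
115 [417.9  54.5 115. ] [273.6 241.4]
120 [412.7  51.3 120. ] [274.5 242.5]
top now G, rows 232-243 cols 264-276
[[ 92 108 123 128 129 131 130 128 120 109 101  84  69]
 [ 53  80 110 124 130 130 129 129 123 110 101  85  69]
 [ 43  60  90 111 122 124 123 124 128 117 104  84  69]
 [ 53  56  62  79  97 106 105 109 125 115  94  77  66]
 [ 67  69  55  52  72  91  95 102 117 102  77  65  64]
 [ 65  71  61  49  77 109 116 119 121  97  68  63  64]
 [ 57  63  55  51  79 108 115 114 109  88  67  64  65]
 [ 44  40  36  41  64  79  84  83  79  71  62  64  68]
 [ 51  40  44  51  59  65  69  67  65  66  61  63  66]
 [ 66  61  60  61  62  65  68  67  67  65  62  63  65]
 [ 85  81  79  74  73  73  74  75  72  69  65  66  67]
 [115 112 111 109 103 100 100 100  96  93  91  92  92]]
red
[[ 87 104 118 124 125 126 126 124 117 106 100  83  66]
 [ 53
[... 2211 characters left out ...]
 146 147 150 150 138 141 136]
 [152 151 149 133 128 142 144 141 150 155 145 149 147 131 136 146]
 [151 151 158 138 128 158 158 148 140 140 144 140 131 139 147 142]
 [151 154 163 141 129 143 171 161 149 147 148 146 146 147 138 142]
 [151 154 169 151 143 164 166 156 150 150 148 157 148 147 146 147]
 [151 147 150 152 155 156 154 157 156 144 149 149 146 148 148 148]
 [150 142 140 146 149 148 149 143 138 142 142 146 149 148 148 147]
 [149 145 142 143 146 148 148 143 143 139 144 148 148 148 148 148]
 [150 150 146 145 146 150 148 147 149 146 148 148 147 148 149 148]
 [150 150 148 137 133 136 145 149 149 149 147 148 146 148 148 147]
 [150 150 148 141 129 131 144 149 149 148 146 147 148 148 148 148]]
```

In the top view the tip moved from about (268.6,234.6) to (270,237.2). That puts the pointer at z≈95 now, about 6.5 mm above the collar middle. One more tooth would centre it at about -2.5 mm, so I'll do one short release.

Emit:
drive_tool(delta_pos=[[0,0,2],[0,0,2],[0,0,2],[0,0,1],[0,0,1],[0,0,0],[0,0,0]], rot=[[0,0,0],[0,0,0],[0,0,0],[0,0,0],[0,0,0],[0,0,0],[0,0,0]])

```text
clock: 13.8
tcp_pos: [454.2, -160.9, 211.7]
orientation: [[0.154, 0.988, 0.001], [0.988, -0.154, -0.001], [-0.001, 0.001, -1.0]]
ft_force: [-1.5, -2.9, 6.8]
width: 0.008
gripper_force: 3.6
```

```bash
python3 -c "
from h import *
im=read_camera('scene');print(knob(im)); print(status.observe()['ft_force'],status.observe()['tcp_pos'])"
```

```text
[(array([266.6 , 199.24]), np.int32(25))]
[-1.29234938 -4.23688046  7.04990182] [ 454.17956655 -160.90580466  211.70792416]
```

Emit:
drive_tool(delta_pos=[[0,0,-4],[0,0,-6],[0,0,-10],[0,0,-10],[0,0,0],[0,0,0],[0,0,0],[0,0,0]], rot=[[0,0,0],[0,0,0],[0,0,0],[0,0,0],[0,0,0],[0,0,0],[0,0,0],[0,0,0]])

```text
clock: 14.65
tcp_pos: [453.4, -160.2, 240.7]
orientation: [[0.154, 0.988, -0.001], [0.988, -0.154, 0.0], [0.0, -0.001, -1.0]]
ft_force: [-0.5, 0.3, 0.9]
width: 0.003
gripper_force: 0.0
```

Run:
```python
from h import *
np.set_printoptions(suppress=True,precision=1,linewidth=200)
s=np.mean([read_camera('scene').astype(float) for _ in range(8)],0)
t=np.mean([read_camera('top').astype(float) for _ in range(5)],0)
k=knob(s.astype(np.uint8)); print(k)
for n in range(6,10): print(n,proj('scene',[510,14.7,335.5-9*n]),proj('scene',[438.5,67.5,149-9*n]))
print(s[238:252,242:254,1].astype(int)); print((s-np.load('s6.npy'))[238:252,242:254,1].astype(int))
print((t-np.load('t6.npy'))[232:244,264:277,1].astype(int))
cv2.imwrite('pics/scene7.png',s.astype(np.uint8))
```

```text
[(array([266.7, 200.4]), np.int32(27))]
6 [266.8 197.7] [247.8 244.3]
7 [266.9 199.7] [247.9 246.1]
8 [267.  201.8] [248.1 247.9]
9 [267.  203.8] [248.2 249.6]
[[143 131 136 142 149 143 140 152 143 143 138 129]
 [140 130 133 135 141 146 141 149 132 131 126 129]
 [142 131 131 144 143 141 144 149 146 149 136 129]
 [131 125 131 114 123 146 145 142 140 131 127 134]
 [104 117 132  98  84 134 142 149 147 149 136 136]
 [ 87  94 107  85  69 136 149 146 144 147 136 145]
 [ 81  72  76  69  66 136 152 150 150 151 172 158]
 [ 80  64  65  64  64 118 147 153 153 156 157 152]
 [ 90  65  65  65  70 140 157 150 159 152 148 151]
 [118  77  64  64  90 142 149 141 145 148 150 151]
 [147 129 119 123 137 149 150 149 147 149 151 152]
 [151 144 131 134 148 153 152 152 150 151 152 152]
 [152 146 132 134 148 152 151 151 151 152 152 151]
 [152 152 136 132 147 151 152 151 152 151 152 151]]
[[ 10   2   0  -1   1  -1 -13   0  -3   0  -3   0]
 [ -2   0  -1  -5  -8  -6  -8   4 -14 -19 -23  -8]
 [-11  -5   0   0   0   0  -5  -4   2  -1 -11   0]
 [ -4  -1   0   2  -1   2   4   2  -2  -8  -4  -8]
 [  0   0   0   0  -3
[... 450 characters left out ...]
0   0   0   0   1   1   0   0   0   0]]
[[ -2   0   0   1   0  -1   0   0   2   5   4   2  -2]
 [  0   1  -1   0   0  -1   0  -1   0   1   2   1   0]
 [ -1   0  -1  -1  -1   1   0  -3  -8  -7  -1   1   1]
 [  0   1   0   0   0   0  -3  -5 -16 -11  -2  -1   0]
 [ -1  -1   0  -3  -6 -11 -12 -11 -10  -6   0   0   1]
 [  0   0  -1   1 -13 -24 -23 -16  -5   0   1  -1  -1]
 [  0   0   0  -2  -6  -9 -10  -1   4   5  -1  -2   0]
 [  0  -1   0   0   0  -1   0   1   4   1   0   0  -1]
 [  0   0  -1   0   1  -1  -1   0   0   0  -1  -1  -1]
 [  1   0   0   0   0   0  -1   0  -2   0   1   1  -1]
 [  0   0   0   0  -1   0   0   0   1  -1   1   1   0]
 [  0   0   2   0   0  -1   0   0   0   0   0  -1  -1]]
```

The pointer is now about 2 mm below the collar middle after 7 teeth. Moving to the knob, whose top should be at z≈272.

Emit:
drive_tool(delta_pos=[[0,0,-30],[0,0,-30],[26,4,-20],[35,5,0],[40,7,0],[40,7,0],[40.5,6,0],[0,0,0]], rot=[[0,0,0],[0,0,0],[0,0,0],[0,0,0],[0,0,0],[0,0,0],[0,0,0],[0,0,0]])

```text
clock: 16.1
tcp_pos: [511.1, 17.9, 321.1]
orientation: [[0.151, 0.989, 0.0], [0.989, -0.151, 0.001], [0.001, 0.0, -1.0]]
ft_force: [-0.3, 0.1, -0.4]
width: 0.006
gripper_force: 0.0
```

Emit:
drive_tool(delta_pos=[[0,0,15],[0,0,15],[0,0,10],[0,0,2],[0,0,0]], rot=[[0,0,0],[0,0,0],[0,0,0],[0,0,0],[0,0,0]])

```text
clock: 16.6
tcp_pos: [510.0, 14.0, 278.6]
orientation: [[0.155, 0.988, -0.001], [0.988, -0.155, -0.0], [-0.0, -0.001, -1.0]]
ft_force: [0.5, -0.3, 0.3]
width: 0.002
gripper_force: 0.0
```

Emit:
drive_tool(delta_pos=[[0,0,1.5],[0,0,1.5],[0,0,1],[0,0,0]], rot=[[0,0,0],[0,0,0],[0,0,0],[0,0,0]])

```text
clock: 17.0
tcp_pos: [510.3, 14.6, 275.2]
orientation: [[0.154, 0.988, 0.0], [0.988, -0.154, 0.0], [0.0, 0.0, -1.0]]
ft_force: [-0.7, 0.1, -0.4]
width: 0.006
gripper_force: 0.0
```

Emit:
drive_tool(delta_pos=[[0,0,1],[0,0,0.5],[0,0,0]], rot=[[0,0,0],[0,0,0],[0,0,0]])

```text
clock: 17.3
tcp_pos: [510.2, 14.6, 273.6]
orientation: [[0.154, 0.988, -0.0], [0.988, -0.154, 0.0], [0.0, -0.0, -1.0]]
ft_force: [0.5, -0.3, -0.1]
width: 0.004
gripper_force: 0.0
```

Emit:
drive_tool(delta_pos=[[0,0,0.5],[0,0,0.5],[0,0,0]], rot=[[0,0,0],[0,0,0],[0,0,0]])

```text
clock: 17.6
tcp_pos: [510.2, 14.6, 272.6]
orientation: [[0.154, 0.988, -0.0], [0.988, -0.154, -0.0], [-0.0, -0.0, -1.0]]
ft_force: [0.2, 1.7, -0.4]
width: 0.005
gripper_force: 0.0
```

Emit:
drive_tool(delta_pos=[[0,0,0.5],[0,0,0.5],[0,0,0]], rot=[[0,0,0],[0,0,0],[0,0,0]])

```text
clock: 17.9
tcp_pos: [510.3, 14.6, 272.1]
orientation: [[0.154, 0.988, -0.0], [0.988, -0.154, -0.0], [-0.0, -0.0, -1.0]]
ft_force: [-4.0, -0.5, 6.5]
width: -0.0
gripper_force: 3.6
```

Emit:
drive_tool(delta_pos=[[0,0,0.5],[0,0,0],[0,0,0]], rot=[[0,0,0],[0,0,0],[0,0,0]])

```text
clock: 18.2
tcp_pos: [510.3, 14.6, 272.1]
orientation: [[0.154, 0.988, 0.0], [0.988, -0.154, 0.0], [0.0, 0.0, -1.0]]
ft_force: [-7.4, -0.1, 12.5]
width: 0.003
gripper_force: 6.4
```

Emit:
drive_tool(delta_pos=[[0,0,-0.1],[0,0,0],[0,0,0],[0,0,0]], rot=[[0,0,0],[0,0,0],[0,0,0],[0,0,0]])

```text
clock: 18.6
tcp_pos: [510.3, 14.6, 272.1]
orientation: [[0.154, 0.988, 0.0], [0.988, -0.154, -0.0], [0.0, 0.0, -1.0]]
ft_force: [-6.4, 0.6, 12.0]
width: 0.01
gripper_force: 5.9
```

Run:
```python
from h import *
s=np.mean([read_camera('scene').astype(float) for _ in range(6)],0); cv2.imwrite('pics/scene8.png',s.astype(np.uint8))
f=lambda a,w,h:cv2.resize(np.clip((a-40)*1.3,0,255).astype(np.uint8),(w,h),interpolation=cv2.INTER_CUBIC)
o=np.zeros((600,800,3),np.uint8); o[:,:400]=f(s[218:263,236:266],400,600); o[:500,400:]=f(s[175:275,235:315],400,500); cv2.imwrite('pics/fin.png',o)
print(status.observe()['ft_force'])
```

```text
[-5.61882178  0.03372036 11.94569276]
```

View pics/fin.png

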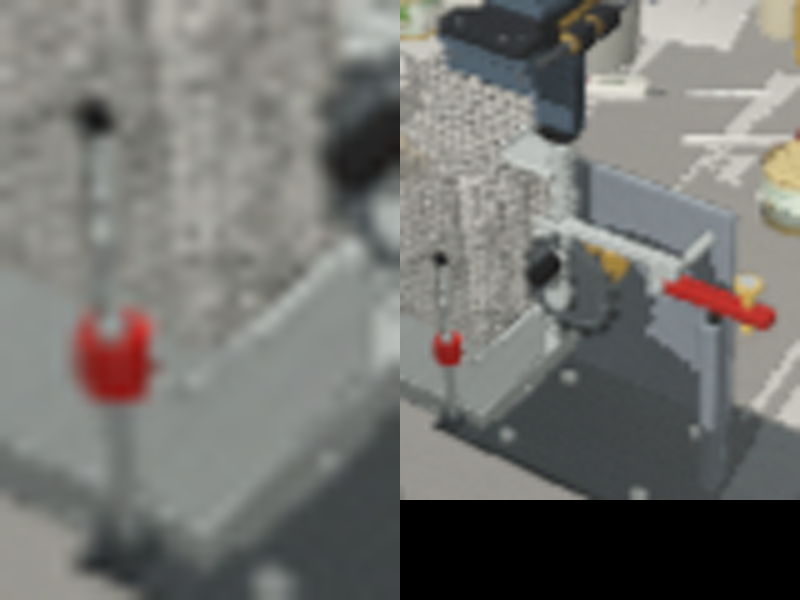

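The last picture shows the pointer tip at left crop (165,375), level with the collar, which spans rows 310–405. The pawl is seated and the finger is on the knob at about 12 N. Letting go now.

Emit:
drive_tool(delta_pos=[[0,0,-2],[0,0,-5],[0,0,-20],[0,0,-25],[0,0,-10],[0,0,0],[0,0,0],[0,0,0]], rot=[[0,0,0],[0,0,0],[0,0,0],[0,0,0],[0,0,0],[0,0,0],[0,0,0],[0,0,0]])

```text
clock: 19.7
tcp_pos: [509.7, 14.6, 332.0]
orientation: [[0.154, 0.988, -0.002], [0.988, -0.154, 0.0], [-0.0, -0.002, -1.0]]
ft_force: [0.4, -0.3, 0.2]
width: 0.001
gripper_force: 0.0
```

Run:
```python
from h import *
from station import hand_in
s=np.mean([read_camera('scene').astype(float) for _ in range(6)],0)
print(knob(s.astype(np.uint8))); print((s-cv2.imread('pics/scene7.png'))[240:250,245:253,1].astype(int))
print(status.observe()['ft_force']); print(hand_in())
```

```text
[(array([266.65217391, 200.34782609]), np.int32(23))]
[[ 5  0  0  0  0  9 13 13]
 [ 9  0  0 -1 -1 15 12 10]
 [17  4  0 -1  0  2  2  5]
 [ 5  1 -1 -1 -1 -2  0  0]
 [ 0 -1  0 -1 -1 -1 -1 -1]
 [ 0  1 -1 -1 -1 -1  0  0]
 [-1  0 -2 -1 -1  5  2 -1]
 [ 1  0  0  0  0  1  0 -1]
 [-1  0 -1  0  0  0  0 -2]
 [-1 -1 -1 -1 -2 -2 -1  0]]
[ 0.46079397  0.38631016 -0.24934824]
the job is handed in; nothing more can be done
None
```

The job is handed in (no verdict was returned): the basket is down 7 teeth with the pointer about 2 mm below the collar's middle by camera estimate, the pawl held a press on the knob of about 12 N down (about 14 N with sideways force), and the arm is clear.

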